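# Sweep the used tube caps off the work tray into the waste bin

### The arm

A 6-joint arm with a two-finger parallel gripper is mounted at the origin on the work surface. World frame = base frame: x ahead of the robot, y to its left, z up, the work surface at z = 0. Lengths are in mm, angles in rad, forces in N, time in s.
With the tool pointing down it reaches from about 275 to 1000 mm from the base axis. Payload 8.4 kg.
Tool frame: the origin (TCP) lies on the centre line of the jaws, within the pads' length; the fingertips stand 17 mm ahead of it and the grasp point (between the pads) lies 2 mm behind it (r.tcp_to_tips is the z of the fingertips in the tool frame, in mm); z points along the fingers, y is the direction in which the jaws open and shut (so a half turn about z gives the same grasp; the last joint's range is limited). The gripper opens to 85 mm and grips with 20 to 120 N. Pads are 22 mm wide; open, the fingers measure 114 mm over their backs; the gripper's body (76 mm by 85 mm) begins 54 mm behind the grasp point. The pads swing forward as they close: fully open they stand 13 mm farther back than shut.
Start: joints at [-1.133, 0.353, 1.633, -0, 1.155, -0.002], TCP at [266.098, -565.526, 248.281] pointing down, gripper open.
Joint ranges: [-2.63, 2.63], [-0.92, 2.1], [0.06, 2.66], [-1.3, 4.44], [0, 2.69], [-3.02, 3.02]. Speed limits (rad/s): [2.22, 2.22, 2.79, 3.14, 3.14, 3.14].

### API

Orientations are given as [roll, pitch, yaw] about the fixed x, y, z axes, in that order (R = Rz(yaw) Ry(pitch) Rx(roll)).
In Python, from rig import r, cams, job gives the robot as it stands.
- The arm moves only by the tool drive_tool, never from a script. Its argument "deltas" is a list of rows, each a list of 4 numbers: the shift along the tool's x, y, z in cm, then the turn about the tool's z in rad. In form: [[x, y, z, roll], ...]. A call has 1 to 12 rows; each row shifts and turns the commanded pose from where the row before left it, along the tool's axes as they then stand; what a row does not reach is not made up. A row lasts 1/12 s, in which the tool goes at most 41.7 mm and 7.16 degrees, less where a joint would pass 70% of its speed; a pose out of reach is approached as far as the arm can. A call with a gripper value outside its range is refused whole. "jaw" is the closure, from 0 (fully open) to 1 (shut), set as the call begins (left out, the last holds). The fingers move at their own pace and stop on an object; "force" is the grip in N (left out, the last holds). Time passes only in rows, so rows that do not move let the fingers close. It gives the time, the measured TCP pose, the force and the opening at its end, in the units of the state.
- r.sense(): the state, without advancing time (a new reading comes with each control period).
- cams.grab_frame(name): name is "side" or "top"; returns (picture, depth): 480x640x3 uint8, red, green, blue; 480x640 float32, mm along the optical axis (not along the pixel's ray), 0 where there is no reading.
- cams.camera_params(name): a dict with "fx", "fy", "cx", "cy" (pixels), "R" (3x3) and "t" (3): a world point X has camera coordinates R X + t. Camera axes: x right, y down, z forward; pixel columns grow to the right and rows downward; lengths in mm; the calibration is good to about 2 mm. A picture is of the moment at which its call begins. camera_params takes no time and is no camera call.
- job.sign_off(): hands the job in, once; it reports no verdict.
The state is a dict: "clock": time; "qpos": joint angles; "qvel": joint speeds; "joint_efforts": joint torques, N m; "eef_pos": TCP position; "tcp_rot": TCP orientation; "contact_force": force on the tool from outside, world axes, zero at the start; "wrist_torque": the same for the moment, N m; "opening": opening from 0.0 (shut) to 1.0 (fully open).
Only numpy, scipy, OpenCV 4.12 (cv2) and the standard library are available. Lean on these libraries where they do the work, as an engineer would, in place of code of your own. Each camera call takes 0.05 s, during which the arm holds its last target. There are 200 camera calls.

### The job

Clear the raised metal work tray: use the fingertips to sweep the three loose green screw caps across it and off its open edge so that all three drop into the low yellow waste bin beside it. Only push them along the tray, do not pick them up, and leave the dish stack and the amber jar standing on the tray where they are.

Things in the scene. Friction and masses are not known exactly. Their poses are not given: they have to be found in the camera images.
- tray: Fixed raised work tray, turned up to 0.2 rad. Flat metal sheet on top, 340 mm along x, 400 mm along y, 6 mm thick, its top 55 mm above the bench. The ends at y = +-200 mm are open edges, where the sheet overhangs its white base by 15 mm; along the sides at x = +-170 mm runs a lip 6 mm thick and 8 mm high. Origin: centre of its underside, on the bench.
- bin: Fixed open yellow waste bin, 300 mm along x, 140 mm along y, 40 mm high, walls 4 mm. It stands along one open end of the tray (+y or -y, it varies), turned like the tray, centre 257 mm from the tray's centre, its near wall under the sheet's overhang: what is pushed over that edge within 130 mm of the tray's middle line falls in. Origin: centre of its underside, on the bench.
- rack: Fixed blue tube rack, 220 mm along x, 75 mm along y, with white-capped tubes up to 100 mm above the bench; it stands at the tray's other end, where the bin is not, centre 257 mm from the tray's centre. Origin: centre of its underside on the bench.
- cap1: Green ribbed plastic screw cap, a loose disc 35 mm in diameter and 14 mm high, about 14 g (10 to 20), lying flat on the raised tray, its centre 7 mm above the sheet (62 mm above the bench). Origin at its centre. All three caps are alike and slide easily.
- cap2: Green ribbed plastic screw cap, a loose disc 35 mm in diameter and 14 mm high, about 14 g (10 to 20), lying flat on the raised tray, its centre 7 mm above the sheet (62 mm above the bench). Origin at its centre. All three caps are alike and slide easily.
- cap3: Green ribbed plastic screw cap, a loose disc 35 mm in diameter and 14 mm high, about 14 g (10 to 20), lying flat on the raised tray, its centre 7 mm above the sheet (62 mm above the bench). Origin at its centre. All three caps are alike and slide easily.
- dishes: Stack of three small brown culture dishes on the tray (one piece), 60 mm in diameter, 45 mm high. Stays where it is. Origin: centre of its underside.
- jar: Small amber jar with a white cap standing on the tray, 40 mm in diameter, 50 mm high. Stays where it is. Origin: centre of its underside.

How it is judged:
By the outcome, as a careful person would: the job done as asked, in the order asked, and still so for the second after the job is handed in, with the robot touching nothing.
It also fails if it takes over 58 s, if anything falls off the work surface, if the arm or the gripper's body presses on something with over 40 N, if the wrist force passes 120 N, or if a joint passes its speed limit or range.

## Working session

There is one attempt and no reset: what is moved stays moved. The work goes in short steps, Python scripts to look and compute and a tool call to move; the robot and the scene stay as the last step left them, time stands still between calls to the robot, and variables do not carry over. Pictures are saved under pics/ and viewed, about 8 in all and at most 12, crops included, and the job is handed in when it is done.

Besides the shell and the picture viewer there is one more tool, called as name([rows], argument=value, ...), one row to a line, values as JSON. drive_tool: Moves the arm, as the interface text tells. Its arguments: {"type":"object","properties":{"deltas":{"type":"array"},"jaw":{"type":"number"},"force":{"type":"number"}},"required":["deltas"]}

```bash
mkdir -p pics; cat > h.py <<'E'
import numpy as np, cv2
from rig import r, cams, job
def grab(name, fn):
    im,d=cams.grab_frame(name); cv2.imwrite(f'pics/{fn}.png',cv2.cvtColor(im,cv2.COLOR_RGB2BGR)); np.save(f'pics/{fn}.npy',d); return im,d
def pw(name,d,u,v):
    p=cams.camera_params(name); R=np.array(p['R']);t=np.array(p['t']); z=d[int(round(v)),int(round(u))]
    c=np.array([(u-p['cx'])/p['fx']*z,(v-p['cy'])/p['fy']*z,z]); return R.T@(c-t)
def onz(name,u,v,Z):
    p=cams.camera_params(name); R=np.array(p['R']);t=np.array(p['t'])
    o=-R.T@t; k=R.T@np.array([(u-p['cx'])/p['fx'],(v-p['cy'])/p['fy'],1]); return o+k*(Z-o[2])/k[2]
E
python3 - <<'E'
from h import *
im,d=grab('top','top0'); grab('side','side0')
s=r.sense(); print(s['clock'],s['eef_pos'],s['tcp_rot'],s['opening'],r.tcp_to_tips)
hsv=cv2.cvtColor(im,cv2.COLOR_RGB2HSV)
m=cv2.inRange(hsv,(40,80,40),(90,255,255))
n,l,st,c=cv2.connectedComponentsWithStats(m)
for i in range(1,n):
    if st[i,4]>40: print(c[i].round(1),st[i],pw('top',d,*c[i]).round(0),onz('top',*c[i],69).round(0))
E
```

```text
0.1 [ 265.94238991 -565.15124035  247.63511475] [-3.14033990e+00 -1.83652087e-05  4.39799973e-01] 0.9985324638006848 17.0
[403.2 197.3] [394 187  20  20 173] [ 597. -121.   71.] [ 597. -122.   69.]
[246.6 224.2] [236 214  21  20 146] [558. 118.  68.] [558. 118.  69.]
[315.9 263.5] [306 253  21  21 134] [496.  13.  71.] [496.  14.  69.]
```

View pics/top0.png

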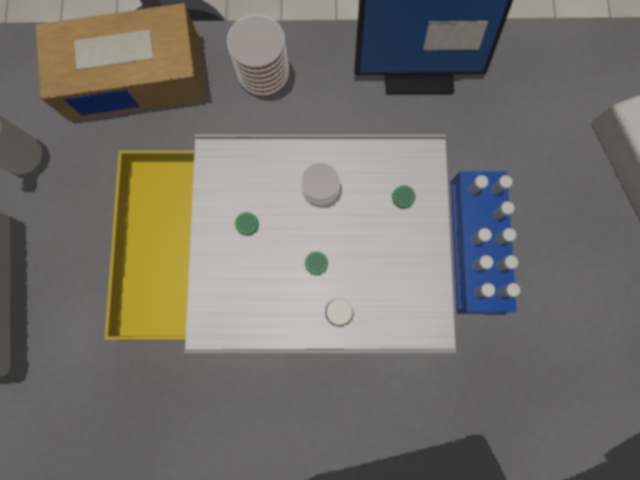

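View pics/side0.png

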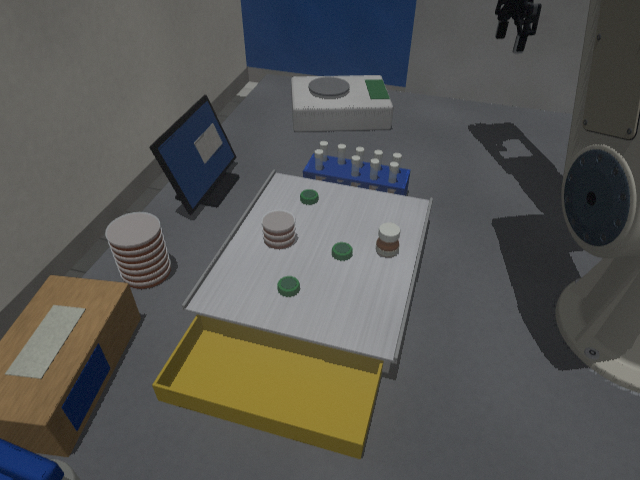

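The bin is at +y (left in the top view) and the caps are at top-view pixels (403,197), (247,224) and (316,264). The dishes are at (321,184) and the jar cap at (339,312). Next I'll get the tray frame from the corners.

```bash
python3 - <<'E'
from h import *
d=np.load('pics/top0.npy')
for n,u,v,Z in [('trayTL',195,136,60),('trayTR',446,136,60),('trayBR',455,351,60),('trayBL',186,352,60),('edge+y top',194,153,55),('edge+y bot',188,338,55),('binTL',120,152,40),('binBL',106,338,40),('dish',321,181,100),('jar',339,311,105),('dishsheet',250,300,55)]:
    print(n,onz('top',u,v,Z).round(0),pw('top',d,u,v).round(0))
E
```

```text
trayTL [704. 204.  60.] [702. 202.  65.]
trayTR [ 700. -196.   60.] [ 724. -213.   -1.]
trayBR [ 365. -190.   60.] [ 366. -189.   65.]
trayBL [369. 206.  60.] [369. 205.  62.]
edge+y top [677. 206.  55.] [677. 206.  55.]
edge+y bot [389. 205.  55.] [389. 204.  57.]
binTL [686. 330.  40.] [686. 330.  40.]
binBL [390. 333.  40.] [390. 333.  41.]
dish [615.   4. 100.] [614.   4. 102.]
jar [424. -19. 105.] [424. -18. 106.]
dishsheet [444. 114.  55.] [444. 113.  57.]
```

```bash
python3 -c "
import cv2
a=cv2.imread('pics/top0.png')[120:370,90:470]
cv2.imwrite('pics/crop0.png',cv2.resize(a,None,fx=2.1,fy=2.1,interpolation=cv2.INTER_CUBIC))"
```

```text
(no output)
```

View pics/crop0.png

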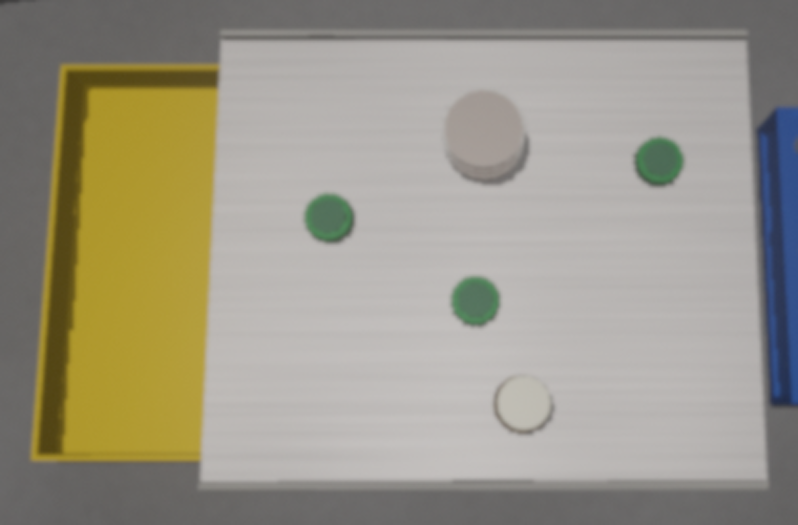

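The tray is centred at about (535, 6) with its open edge at y≈205, and its yaw is close to 0. The three caps are A(597,-122), B(558,118) and C(496,13). The dishes are at (615,4) and the jar at (424,-19). I'll cradle each cap between half-closed fingertips and push along tool x, taking B, then C, then A. A goes on a 26° slant to pass the dishes.

drive_tool([
  [0,0,0,-0.113],
  [0,0,0,-0.113],
  [0,0,0,-0.113],
  [0,0,0,-0.113],
  [0,0,0,-0.113],
  [0,0,0,-0.113],
  [0,0,0,-0.113],
  [0,0,0,-0.113],
  [0,0,0,-0.113],
  [0,0,0,-0.113],
  [0,0,0,0],
], jaw=0.7, force=30)

```text
clock: 1.02
eef_pos: [266.0, -565.3, 247.9]
tcp_rot: [-3.141, -0.001, 1.575]
contact_force: [-1.3, -0.0, 0.5]
opening: 0.299
```

drive_tool([
  [2.65,1.2,0,0],
  [2.65,1.2,0,0],
  [2.65,1.2,0,0],
  [2.65,1.2,0,0],
  [2.65,1.2,0,0],
  [2.65,1.2,0,0],
  [2.65,1.2,0,0],
  [2.65,1.2,0,0],
  [2.65,1.2,0,0],
  [2.65,1.2,0,0],
  [2.65,1.2,0,0],
  [2.65,1.2,0,0],
])

```text
clock: 2.02
eef_pos: [410.7, -246.2, 248.3]
tcp_rot: [3.142, -0.0, 1.565]
contact_force: [0.7, 0.6, -0.1]
opening: 0.299
```

drive_tool([
  [2.65,1.2,0,0],
  [2.65,1.2,0,0],
  [2.65,1.2,0,0],
  [2.65,1.2,0,0],
  [2.65,1.2,0,0],
  [2.65,1.2,0,0],
  [2.65,1.2,0,0],
  [2.65,1.2,0,0],
  [2.65,1.2,0,0],
  [2.65,1.2,0,0],
  [2.65,1.2,0,0],
  [0,0,0,0],
])

```text
clock: 3.02
eef_pos: [544.5, 47.5, 248.2]
tcp_rot: [3.14, -0.002, 1.568]
contact_force: [-0.3, -0.3, 0.6]
opening: 0.302
```

drive_tool([
  [0.9,0.45,1,0],
  [0.9,0.45,2,0],
  [0.9,0.45,2.5,0],
  [0,0,2.5,0],
  [0,0,2.5,0],
  [0,0,2.5,0],
  [0,0,2,0],
  [0,0,1,0],
  [0,0,0.5,0],
  [0,0,0,0],
])

```text
clock: 3.85
eef_pos: [555.6, 70.3, 82.3]
tcp_rot: [-3.14, 0.0, 1.568]
contact_force: [-1.0, -0.1, 0.1]
opening: 0.301
```

```bash
python3 - <<'E'
from h import *
im,d=grab('side','side1'); grab('top','top1')
cv2.imwrite('pics/side1c.png',cv2.resize(cv2.imread('pics/side1.png')[130:380,180:460],None,fx=2.3,fy=2.3,interpolation=cv2.INTER_CUBIC))
s=r.sense(); print(s['clock'],s['eef_pos'],s['contact_force'])
E
```

```text
3.95 [556.7815891   70.57349411  84.01760276] [0.24633026 1.25309436 0.9683467 ]
```

View pics/side1c.png

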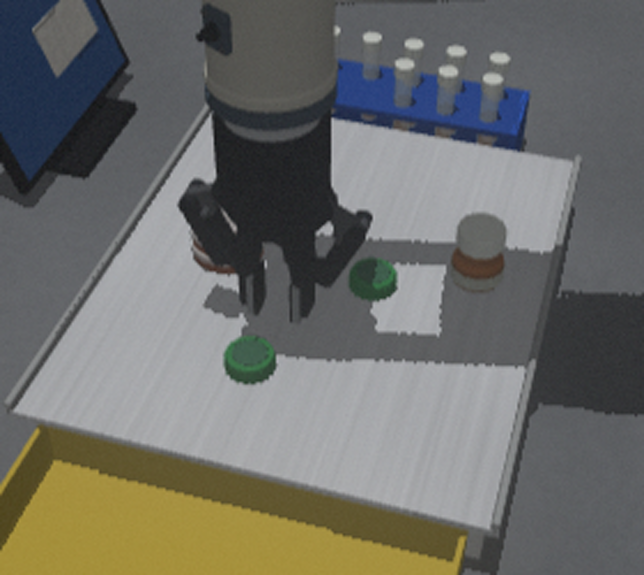

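The tips stand clear behind cap B (crop pixel (250,358)), and the finger linkages flare outward above the tips. I'll keep A's and C's paths farther from the jar and dishes. Lowering and pushing B now.

drive_tool([
  [0,0.1,0.7,0],
  [0.8,0,0,0],
  [1.0,0,0,0],
  [1.2,0,0,0],
  [1.2,0,0,0],
  [1.2,0,0,0],
  [1.2,0,0,0],
  [1.2,0,0,0],
  [1.2,0,0,0],
  [1.2,0,0,0],
  [1.2,0,0,0],
  [1.2,0,0,0],
])

```text
clock: 4.95
eef_pos: [557.3, 198.0, 76.2]
tcp_rot: [-3.142, -0.0, 1.57]
contact_force: [-0.7, 0.3, 0.1]
opening: 0.298
```

drive_tool([
  [1.2,0,0,0],
  [1.0,0,0,0],
  [0.5,0,0,0],
  [0,0,0,0],
])

```text
clock: 5.28
eef_pos: [557.4, 224.9, 76.3]
tcp_rot: [3.141, -0.0, 1.571]
contact_force: [0.1, -0.5, 0.7]
opening: 0.304
```

```bash
python3 - <<'E'
from h import *
im,d=grab('side','side2')
cv2.imwrite('pics/side2c.png',cv2.resize(cv2.imread('pics/side2.png')[130:460,140:460],None,fx=1.8,fy=1.8,interpolation=cv2.INTER_CUBIC))
s=r.sense(); print(s['clock'],s['eef_pos'],s['contact_force'])
E
```

```text
5.3333 [557.27438974 224.12412211  76.16273959] [ 0.41910278 -0.45585521  0.10128468]
```

View pics/side2c.png

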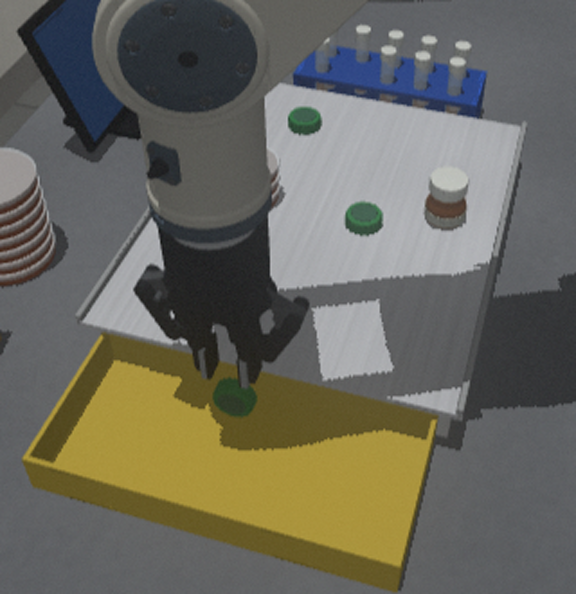

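Cap B is in the bin (crop pixel (235,397)). Next is C: raise, go behind it with a 15° slant, and lower.

drive_tool([
  [0,0,-2,0],
  [0,0,-2.5,0],
  [0,0,-2.5,0],
  [-2,-0.4,-2,0],
  [-3,-0.6,0,0],
  [-3,-0.6,0,0],
  [-3,-0.6,0,0],
  [-3,-0.6,0,0],
  [-3,-0.6,0,0],
  [-3,-0.6,0,0],
  [-3,-0.6,0,0],
  [-2.2,-0.5,0,0],
])

```text
clock: 6.33
eef_pos: [505.1, -30.8, 166.3]
tcp_rot: [-3.141, 0.0, 1.569]
contact_force: [-0.3, 0.9, 0.3]
opening: 0.301
```

drive_tool([
  [0,0,0,-0.09],
  [0,0,0,-0.09],
  [0,0,0,-0.08],
  [0,0,0,0],
])

```text
clock: 6.67
eef_pos: [505.8, -29.1, 166.3]
tcp_rot: [-3.141, 0.0, 1.832]
contact_force: [0.5, -0.4, -0.5]
opening: 0.295
```

drive_tool([
  [0,0.1,2,0],
  [0,0,2.5,0],
  [0,0,2.5,0],
  [0,0,1.5,0],
  [0,0,0.5,0],
  [0,0,0,0],
  [0.8,0,0,0],
  [1.0,0,0,0],
  [1.2,0,0,0],
  [1.2,0,0,0],
  [1.2,0,0,0],
  [1.2,0,0,0],
])

```text
clock: 7.67
eef_pos: [490.0, 37.3, 76.8]
tcp_rot: [3.141, 0.0, 1.83]
contact_force: [-0.1, -1.7, 0.1]
opening: 0.301
```

drive_tool([
  [1.2,0,0,0],
  [1.2,0,0,0],
  [1.2,0,0,0],
  [1.2,0,0,0],
  [1.2,0,0,0],
  [1.2,0,0,0],
  [1.2,0,0,0],
  [1.2,0,0,0],
  [1.2,0,0,0],
  [1.2,0,0,0],
  [1.2,0,0,0],
  [1.2,0,0,0],
])

```text
clock: 8.67
eef_pos: [453.0, 176.1, 76.3]
tcp_rot: [-3.142, -0.0, 1.83]
contact_force: [1.5, -0.0, 0.5]
opening: 0.303
```

drive_tool([
  [1.2,0,0,0],
  [1.2,0,0,0],
  [1.2,0,0,0],
  [1,0,0,0],
  [0,0,0,0],
])

```text
clock: 9.08
eef_pos: [441.2, 221.2, 76.3]
tcp_rot: [3.141, -0.0, 1.831]
contact_force: [0.3, 0.1, -0.6]
opening: 0.301
```

```bash
python3 - <<'E'
from h import *
im,d=grab('side','side3')
cv2.imwrite('pics/side3c.png',cv2.resize(cv2.imread('pics/side3.png')[130:460,140:460],None,fx=1.8,fy=1.8,interpolation=cv2.INTER_CUBIC))
s=r.sense(); print(s['clock'],s['eef_pos'],s['contact_force'])
E
```

```text
9.1333 [441.31174183 220.40839943  76.26463784] [ 0.59320242 -0.54400575  0.71914276]
```

View pics/side3c.png

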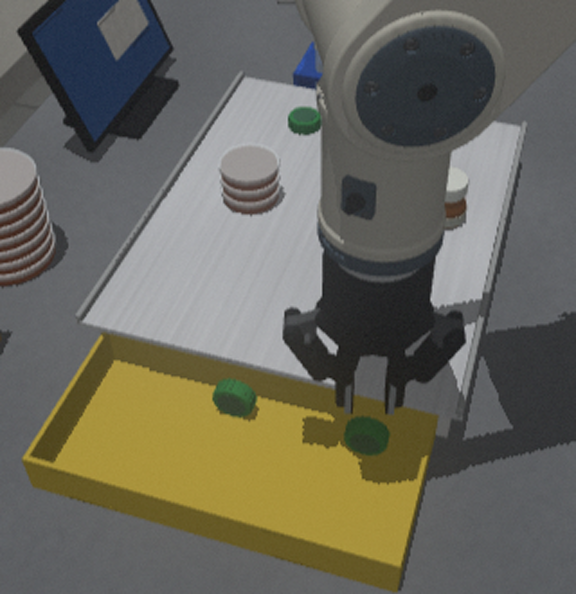

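Two caps are in the bin, and the dishes and jar are undisturbed. Now A, starting with a 35° slant.

drive_tool([
  [0,0,-2,0],
  [0,0,-2.5,0],
  [0,0,-2.5,0],
  [-2.2,0.3,-2,0],
  [-3,0.6,0,0],
  [-3,0.6,0,0],
  [-3,0.6,0,0],
  [-3,0.6,0,0],
  [-3,0.6,0,0],
  [-3,0.6,0,0],
  [-3,0.6,0,0],
  [-3,0.6,0,0],
])

```text
clock: 10.13
eef_pos: [558.1, -22.8, 166.3]
tcp_rot: [-3.141, 0.0, 1.829]
contact_force: [1.6, 0.5, 0.8]
opening: 0.3
```

drive_tool([
  [-3,0.6,0,0],
  [-3,0.6,0,0],
  [-3,0.6,0,0],
  [-3,0.6,0,0],
  [-3,0.3,0,0],
  [0,0,0,-0.09],
  [0,0,0,-0.09],
  [0,0,0,-0.09],
  [0,0,0,-0.08],
  [0,0,0,0],
])

```text
clock: 10.97
eef_pos: [622.0, -159.5, 166.0]
tcp_rot: [-3.141, -0.0, 2.183]
contact_force: [0.5, -0.8, -0.5]
opening: 0.302
```

drive_tool([
  [0,0.1,2,0],
  [0,0,2.5,0],
  [0,0,2.5,0],
  [0,0,1.5,0],
  [0,0,0.5,0],
  [0,0,0,0],
  [0.8,0,0,0],
  [1.0,0,0,0],
  [1.2,0,0,0],
  [1.2,0,0,0],
  [1.2,0,0,0],
  [1.2,0,0,0],
])

```text
clock: 11.97
eef_pos: [584.9, -102.9, 76.9]
tcp_rot: [3.141, 0.001, 2.18]
contact_force: [-0.1, -0.6, 0.9]
opening: 0.3
```

drive_tool([
  [1.2,0,0,0],
  [1.2,0,0,0],
  [1.2,0,0,0],
  [1.2,0,0,0],
  [1.2,0,0,0],
  [1.2,0,0,0.05],
  [1.2,0,0,0.05],
  [1.2,0,0,0.05],
  [1.2,0,0,0.05],
  [1.2,0,0,0.05],
  [1.2,0,0,0.05],
  [1.2,0,0,0.05],
])

```text
clock: 12.97
eef_pos: [513.3, 20.9, 76.2]
tcp_rot: [-3.141, -0.0, 1.827]
contact_force: [0.3, -1.0, 0.0]
opening: 0.305
```

drive_tool([
  [1.2,0,0,0.05],
  [1.2,0,0,0.05],
  [1.2,0,0,0.05],
  [1.2,0,0,0.05],
  [1.2,0,0,0],
  [1.2,0,0,0],
  [1.2,0,0,0],
  [1.2,0,0,0],
  [1.2,0,0,0],
  [1.2,0,0,0],
])

```text
clock: 13.8
eef_pos: [501.0, 140.2, 76.2]
tcp_rot: [-3.142, -0.0, 1.63]
contact_force: [-0.5, -1.0, -0.2]
opening: 0.304
```

drive_tool([
  [1.2,0,0,0],
  [1.2,0,0,0],
  [1.2,0,0,0],
  [1.2,0,0,0],
  [1.2,0,0,0],
  [1.2,0,0,0],
  [0.8,0,0,0],
  [0,0,0,0],
  [0,0,-2,0],
  [0,0,-2.5,0],
  [0,0,-2.5,0],
  [0,0,-2.5,0],
])

```text
clock: 14.8
eef_pos: [496.1, 218.4, 172.1]
tcp_rot: [-3.141, 0.0, 1.63]
contact_force: [0.8, 0.3, 0.1]
opening: 0.302
```

drive_tool([
  [0,0,-2.5,0],
  [0,0,-2.5,0],
  [0,0,-2.5,0],
  [0,0,-2.5,0],
  [0,0,0,0],
])

```text
clock: 15.22
eef_pos: [498.6, 219.4, 276.3]
tcp_rot: [3.135, -0.002, 1.629]
contact_force: [1.4, 0.8, -0.8]
opening: 0.301
```

```bash
python3 - <<'E'
from h import *
im,d=grab('side','side4')
cv2.imwrite('pics/side4c.png',cv2.resize(cv2.imread('pics/side4.png')[130:460,140:460],None,fx=1.8,fy=1.8,interpolation=cv2.INTER_CUBIC))
s=r.sense(); print(s['clock'],s['eef_pos'],s['contact_force'])
E
```

```text
15.2667 [497.74965111 219.08854658 273.9097438 ] [-1.0347152  -0.96246549 -0.56615333]
```

View pics/side4c.png

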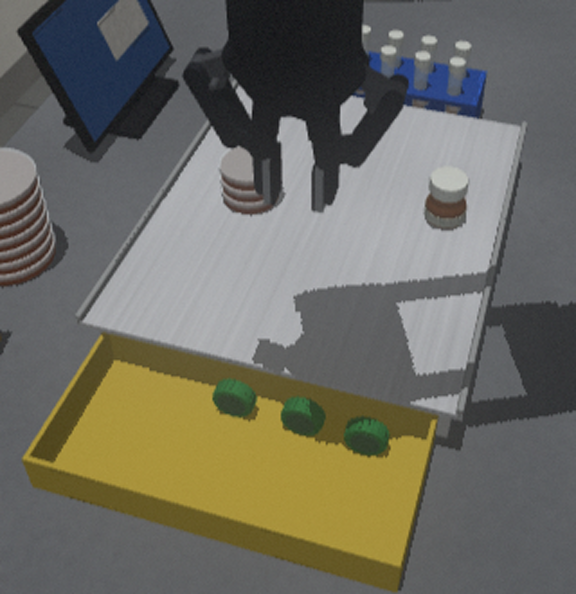

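All three caps lie in the bin (crop pixels (234,397), (302,415) and (366,436)). The jar (447,197) and dishes (~(248,180)) are at the same pixels as in the earlier pictures. Handing in.

```bash
python3 -c "
from rig import r, job
print(job.sign_off(), r.sense()['clock'])"
```

```text
the job is handed in; nothing more can be done
the job is handed in; nothing more can be done
```

All three green caps are in the yellow bin, and I handed the job in shortly after the last reading at 15.3 s, well inside the 58 s limit. I pushed each cap along the tray with half-closed fingertips and off the +y edge, without lifting any. The cap nearest the rack went on a curved path around the dish stack.

- **Caps:** the last side picture shows all three inside the bin, leaning near its tray-side wall.
- **Dishes and jar:** both are still standing. By eye they sit at the same pixels as in the earlier pictures; I did not re-measure their positions.
- **Forces and arm:** force readings between moves stayed under about 2 N. The arm was held about 200 mm above the tray, touching nothing, at hand-in.

No check failed or disagreed. The final `sign_off` call only confirmed that the job was handed in.

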